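# Roll the specimen tube onto the reading line

### The job

With a fingertip on top of the lying specimen tube, push sideways to roll it away from the ledge and across the reader's plate until it lies along the black line, centred over it. Push only from on top: do not pinch the tube, push it from behind, lift it or tip it, and leave the pot, the small carton and the tubes in the rack where they stand.

Things in the scene. Friction and masses are not known exactly. Their poses are not given: they have to be found in the camera images.
- tube: lying capped specimen tube, a plain cylinder 30 mm in diameter (cap included), 110 mm long, 60 g, clear, paper label, white cap at one end. Origin at its centre, 15 mm above the plate; x along its axis to the cap, y and z roll with it. Starts almost touching the ledge, parallel to it. It rolls half as far as a finger on its top that does not slip, and stops by itself within millimetres
- line: straight black line on the light grey plate, 180 mm long, 5 mm wide, flat. Origin at its middle on the plate's upper face, 8 mm above the work surface; x along the line, y across it, away from the ledge, z up. Parallel to the ledge, 43 to 93 mm from the start of the tube's axis
- station: fixed reader station: grey plate 210 (x) by 200 (y) mm, 8 mm thick; origin under its centre on the work surface, z up. On its -y edge an aluminium ledge, y -100 to -86 mm, 28 mm high over the work surface (tube's top: 38 mm). At its +y edge a white reader housing, 130 mm long (x), y 100 to 145 mm, 48 mm high. The tube rolls to +y
- pot: a closed specimen pot, upright, 54 mm in diameter, 65 mm tall, loose; origin at the centre of its underside. It stands beside the station, beyond either the ledge or the reader; leave it alone
- slidebox: a small closed carton, 85 by 60 mm and 35 mm tall, loose; origin at the centre of its underside. It lies beside the station on the side that the pot leaves free; leave it alone
- stand0: a small tube, 19 mm in diameter at its cap, 88 mm long, loose, upright in a hole of a white rack (rack 50 by 100 mm, 50 mm high, its long side along world y) farther off; origin at the centre of its underside, 10 mm above the work surface; leave it alone
- stand1: another such small tube in the same rack, 50 mm from the first; leave it alone
Mind the look-alikes: they are no part of the job. What is shaped like the tube but blue is not meant.

How it is judged:
By the outcome, as a careful person would: the job done as asked, in the order asked, and still so for the second after the job is handed in, with the robot touching nothing.
It also fails if it takes over 56 s, if anything falls off the work surface, if the arm or the gripper's body presses on something with over 40 N, if the wrist force passes 120 N, or if a joint passes its speed limit or range.

### The arm

A 7-joint arm with a two-finger parallel gripper is mounted at the origin on the work surface. World frame = base frame: x ahead of the robot, y to its left, z up, the work surface at z = 0. Lengths are in m, angles in rad, forces in N, time in s.
With the tool pointing down it reaches from about 0.35 to 0.775 m from the base axis. Payload 3.1 kg.
Tool frame: the origin (TCP) lies on the centre line of the jaws, within the pads' length; the fingertips stand 14 mm ahead of it and the grasp point (between the pads) lies 5 mm behind it; y points along the fingers, z is the direction in which the jaws open and shut, and the axes are right-handed (so a half turn about y gives the same grasp; the last joint's range is limited). The gripper opens to 85 mm and grips with 20 to 120 N. Pads are 22 mm wide; open, the fingers measure 114 mm over their backs; the gripper's body (76 mm by 85 mm) begins 54 mm behind the grasp point. The pads swing forward as they close: fully open they stand 13 mm farther back than shut.
Start: joints at [1.29, 0.311, 0.014, 1.512, -0.004, 1.319, -0.027], TCP at [0.13, -0.534, 0.245] pointing down, gripper open.
Joint ranges: [-2.7, 2.7], [-0.3, 1.91], [-1.27, 1.3], [0.12, 2.57], [-1.44, 4.58], [0.2, 2.03], [-3.05, 3.05]. Speed limits (rad/s): [2.79, 2.79, 3.14, 3.14, 3.14, 3.14, 3.14].

### API

Orientations are given as a unit quaternion [w, x, y, z].
In Python, from cell import monitor, get_image, camera_info, workorder gives the robot as it stands.
- The arm moves only by the tool play_rows, never from a script. Its argument "plan" is one flat list of numbers, 7 for each row, row after row: the shift along the world's x, y, z in m, then the turn, a rotation vector about the world's x, y, z in rad, then the opening in per cent of the stroke, from 0 (shut) to 100 (fully open). A call has 1 to 12 rows; each row shifts and turns the commanded pose from where the row before left it; what a row does not reach is not made up. A row lasts 1/12 s, in which the tool goes at most 41.7 mm and 7.16 degrees, less where a joint would pass 70% of its speed; a pose out of reach is approached as far as the arm can. A call is refused whole if a number of a shift passes 0.0417 or a number of a turn 0.125, either way. A call with a gripper value outside its range is refused whole. The fingers move at their own pace and stop on an object; "grip_force" is the grip in N (left out, the last holds). Time passes only in rows, so rows that do not move let the fingers close. It gives the time, the measured TCP pose, the force and the opening at its end, in the units of the state.
- monitor.sense(): the state, without advancing time (a new reading comes with each control period).
- get_image(name): name is "scene" or "top" or "wrist"; returns (picture, depth): 420x560x3 uint8, red, green, blue; 420x560 float32, m along the optical axis (not along the pixel's ray), 0 where there is no reading.
- camera_info(name): a dict with "camera_matrix" (3x3 intrinsics, pixels), "rvec" (rotation vector, rad) and "tvec" (3), from world to camera coordinates, as OpenCV has them. Camera axes: x right, y down, z forward; pixel columns grow to the right and rows downward; lengths in m; the calibration is good to about 2 mm. The wrist camera is an equidistant fisheye: a pixel r from the principal point sees the ray r / f radians off the axis. A picture is of the moment at which its call begins: read the wrist's pose just before it. camera_info takes no time and is no camera call; for the wrist camera it gives the pose at the moment of the call.
- workorder.job_done(): hands the job in, once; it reports no verdict.
The state is a dict: "time": time; "qpos": joint angles; "joint_vel": joint speeds; "effort": joint torques, N m; "ee_pos": TCP position; "orientation": TCP orientation; "wrist_force": force on the tool from outside, world axes, zero at the start; "torque": the same for the moment, N m; "width": opening from 0.0 (shut) to 1.0 (fully open).
Only numpy, scipy, OpenCV 4.12 (cv2) and the standard library are available. Lean on these libraries where they do the work, as an engineer would, in place of code of your own. Each camera call takes 0.05 s, during which the arm holds its last target. There are 200 camera calls.

## Working session

There is one attempt and no reset: what is moved stays moved. The work goes in short steps, Python scripts to look and compute and a tool call to move; the robot and the scene stay as the last step left them, time stands still between calls to the robot, and variables do not carry over. Pictures are saved under pics/ and viewed, about 8 in all and at most 12, crops included, and the job is handed in when it is done.

Besides the shell and the picture viewer there is one more tool, called after ">>>" as name(argument=value, ...), one argument or row to a line, values as JSON. play_rows: Moves the arm, as the interface text tells. Its arguments: {"type":"object","properties":{"plan":{"type":"array","items":{"type":"number"}},"grip_force":{"type":"number"}},"required":["plan"]}

```bash
mkdir -p pics; cat > h.py <<'E'
import numpy as np, cv2
from cell import monitor, get_image, camera_info, workorder
def ray2plane(ci,uv,z):
    K=np.array(ci["camera_matrix"],float);R=cv2.Rodrigues(np.array(ci["rvec"],float))[0];t=np.array(ci["tvec"],float).ravel()
    uv=np.atleast_2d(uv).astype(float)
    d=np.c_[uv,np.ones(len(uv))]@np.linalg.inv(K).T@R
    c=-R.T@t
    return c+d*((z-c[2])/d[:,2])[:,None]
E
python3 - <<'E'
from h import *
s=monitor.sense(); print(s["time"],s["ee_pos"],s["orientation"],s["width"],s["wrist_force"])
for n in("top","scene"):
    im,d=get_image(n); cv2.imwrite(f"pics/{n}0.png",im[:,:,::-1]); np.savez(f"pics/{n}0.npz",im=im,d=d)
    ci=camera_info(n); print(n,ci["camera_matrix"],-cv2.Rodrigues(np.array(ci["rvec"]))[0].T@np.array(ci["tvec"]).ravel())
E
```

```text
0.0 [ 0.12994662 -0.5337171   0.24420706] [ 0.08412126 -0.08438963  0.70289662 -0.70124058] 0.9978087079330633 [-0.01347798 -0.63094358  0.18984663]
top [[475.73022744   0.         282.15093914]
 [  0.         475.73022744 209.49159481]
 [  0.           0.           1.        ]] [0.34848104 0.06607445 1.22298092]
scene [[470.60340431   0.         276.38766405]
 [  0.         470.60340431 207.25464293]
 [  0.           0.           1.        ]] [ 1.17907192 -0.07870121  0.75684704]
```

View pics/top0.png

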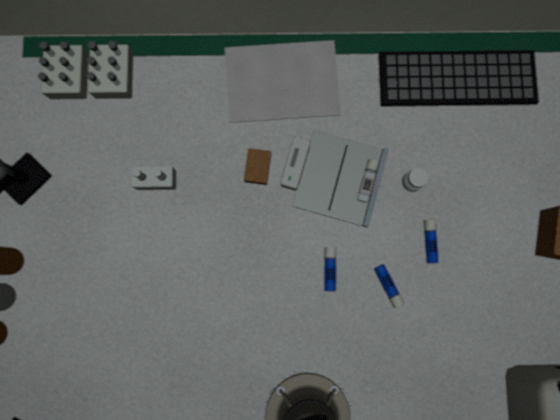

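View pics/scene0.png

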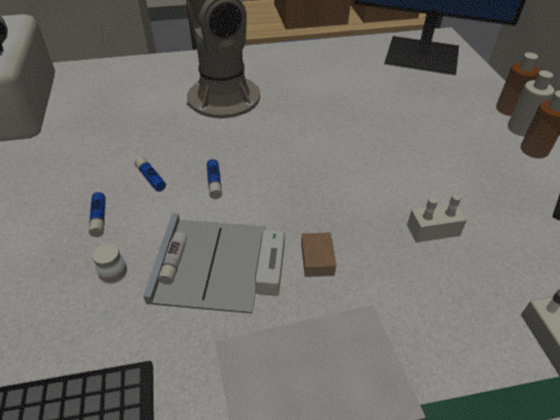

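The top picture shows the line at about (338,177), the tube at (369,180) with its cap up the image, the ledge to its right, the pot at (415,180) and the carton at (258,166). The scene picture agrees.

```bash
python3 - <<'E'
from h import *
ci=camera_info("top"); z=np.load("pics/top0.npz"); im=z["im"]; d=z["d"]
g=im.max(2).astype(int)
roi=np.zeros(g.shape,np.uint8); roi[138:218,322:352]=1
m=((g<70)&(roi>0)).astype(np.uint8)
n,l,st,c=cv2.connectedComponentsWithStats(m); print(st)
k=1+st[1:,4].argmax(); v,u=np.where(l==k)
P=ray2plane(ci,np.c_[u,v],0.008)[:,:2]
c0=P.mean(0); w=np.linalg.svd(P-c0)[2][0]; w*=np.sign(w[0]); s=(P-c0)@w
print("line",c0,"dir",w,np.degrees(np.arctan2(w[1],w[0])),"len",s.min(),s.max())
yv=np.array([-w[1],w[0]])   # +90deg from w
# height map in station coords from depth, all pixels
K=np.array(ci["camera_matrix"]);R=cv2.Rodrigues(np.array(ci["rvec"]))[0];t=np.array(ci["tvec"]).ravel()
V,U=np.mgrid[120:235,235:435]
D=d[120:235,235:435]; X=np.stack([(U-K[0,2])/K[0,0]*D,(V-K[1,2])/K[1,1]*D,D],-1)
W=(X-t)@R; a=(W[...,:2]-c0)@w; b=(W[...,:2]-c0)@yv; h=W[...,2]
for bb in np.arange(-.12,.12,.006):
    q=(abs(b-bb)<.003)&(abs(a)<.1); print(round(bb,3),np.round(np.percentile(h[q],[10,50,90]),4) if q.any() else '')
cr=cv2.resize(im[125:235,270:400],None,fx=6,fy=5.4,interpolation=cv2.INTER_CUBIC)[:,:,::-1]
cr=cv2.convertScaleAbs(cr,alpha=1.5)
cv2.imwrite("pics/crop0.png",cr)
E
```

```text
[[     0      0    560    420 235128]
 [   334    146     13     46     57]
 [   331    193      3     10     10]
 [   330    204      1      2      2]
 [   329    207      1      3      3]]
line [ 0.61902637 -0.09854685] dir [ 0.95687755 -0.29049158] -16.887388601580014 len -0.06366597856833593 0.06078934154095395
-0.12 [-0.0017  0.001   0.0045]
-0.114 [-0.0019  0.0008  0.0037]
-0.108 [0.0015 0.0271 0.0307]
-0.102 [0.0248 0.0287 0.0319]
-0.096 [0.0164 0.0291 0.0319]
-0.09 [0.0056 0.0171 0.0324]
-0.084 [0.0047 0.0332 0.0385]
-0.078 [0.004  0.0359 0.0406]
-0.072 [0.0058 0.0357 0.0408]
-0.066 [0.0057 0.0314 0.0377]
-0.06 [0.0045 0.0097 0.0313]
-0.054 [0.0041 0.0086 0.0122]
-0.048 [0.0047 0.0092 0.0124]
-0.042 [0.0044 0.0086 0.0119]
-0.036 [0.0035 0.0086 0.0115]
-0.03 [0.0025 0.0087 0.0123]
-0.024 [0.0045 0.009  0.012 ]
-0.018 [0.0042 0.0085 0.0115]
-0.012 [0.0039 0.0089 0.0123]
-0.006 [0.0045 0.0089 0.0123]
0.0 [0.0046 0.0092 0.0121]
0.006 [0.0042 0.0084 0.0117]
0.012 [0.0038 0.0084 0.0113]
0.018 [0.0041 0.0089 0.0116]
0.024 [0.0044 0.0092 0.0122]
0.03 [0.0038 0.0084 0.0121]
0.036 [0.0038 0.0087 0.0119]
0.042 [0.0035 0.0089 0.012 ]
0.048 [0.0043 0.0091 0.0126]
0.054 [0.004  0.0087 0.012 ]
0.06 [0.005  0.0091 0.0121]
0.066 [0.0047 0.0087 0.012 ]
0.072 [0.0038 0.0084 0.0114]
0.078 [0.0053 0.0089 0.0117]
0.084 [0.0048 0.0085 0.0117]
0.09 [0.0044 0.009  0.0307]
0.096 [0.0005 0.0445 0.0496]
0.102 [0.     0.0476 0.0512]
0.108 [0.0004 0.0475 0.0516]
0.114 [-0.0003  0.0476  0.0511]
```

View pics/crop0.png

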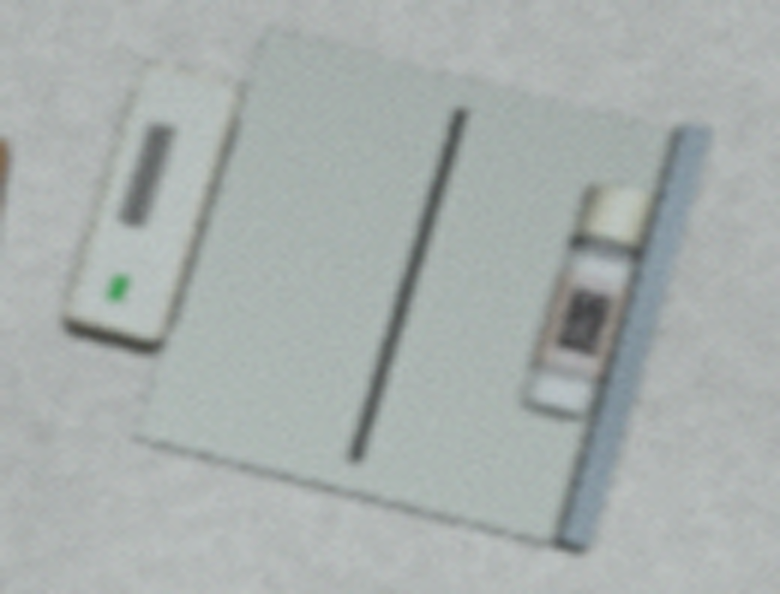

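```bash
cat >> h.py <<'E'
def measure(ci,im,d,roi=(138,222,300,395)):
    """line and tube from the top camera, world xy"""
    g=im.max(2).astype(float); bg=np.median(g[140:215,315:345])
    v0,v1,u0,u1=roi; 
    return g,bg
E
python3 - <<'E'
from h import *
from scipy.spatial.transform import Rotation as Ro
ci=camera_info("top"); z=np.load("pics/top0.npz"); im=z["im"]; d=z["d"]
g=im.max(2).astype(float); G=cv2.medianBlur(g.astype(np.uint8),15).astype(float)
roi=np.zeros(g.shape,bool); roi[138:218,322:352]=1
D=np.clip(G-g-15,0,None)*roi
n,l,st,c=cv2.connectedComponentsWithStats((D>0).astype(np.uint8)); k=1+st[1:,4].argmax()
v,u=np.where(l==k); wt=D[v,u]
P=ray2plane(ci,np.c_[u,v],0.008)[:,:2]
c0=np.average(P,axis=0,weights=wt); Q=(P-c0)*np.sqrt(wt)[:,None]; w=np.linalg.svd(Q)[2][0]; w*=np.sign(w[0]); s=(P-c0)@w
c0=c0+w*(s.min()+s.max())/2; yv=np.array([-w[1],w[0]])
print("line mid",c0,"dir",w,"yaw",np.degrees(np.arctan2(w[1],w[0])),"len",np.ptp(s))
K=np.array(ci["camera_matrix"]);R=cv2.Rodrigues(np.array(ci["rvec"]))[0];t=np.array(ci["tvec"]).ravel()
V,U=np.mgrid[0:420,0:560]; X=np.stack([(U-K[0,2])/K[0,0]*d,(V-K[1,2])/K[1,1]*d,d],-1)
W=(X-t)@R; a=(W[...,:2]-c0)@w; b=(W[...,:2]-c0)@yv; h=W[...,2]
q=(h>.026)&(abs(a)<.1)&(b>-.087)&(b<-.03); print("tube px",q.sum(),"a",np.percentile(a[q],[1,99]),"b",np.percentile(b[q],[2,50,98]))
for lo in np.arange(-.06,.06,.015):
    r=q&(a>lo)&(a<lo+.015)
    if r.sum()>5: print(round(lo,3),b[r].mean().round(4),h[r].max().round(4))
q2=(h>.02)&(abs(a)<.1)&(b>-.12)&(b<-.089); print("ledge b",np.percentile(b[q2],[2,98]))
o=monitor.sense(); M=Ro.from_quat(np.roll(o["orientation"],-1)).as_matrix(); print(M.round(3))
yd=np.array([0,0,-1.])
for sg in(1,-1):
    zt=sg*np.r_[w,0]; T=np.c_[np.cross(yd,zt),yd,zt]; print(sg,"rotvec",Ro.from_matrix(T@M.T).as_rotvec())
E
```

```text
line mid [ 0.59423063 -0.09108315] dir [ 0.95720845 -0.28939934] yaw -16.821998889372946 len 0.18004617485133945
tube px 453 a [-0.04562201  0.06258264] b [-0.08604345 -0.07288288 -0.06067729]
-0.06 -0.0744 0.0376
-0.045 -0.0726 0.0446
-0.03 -0.0729 0.0434
-0.015 -0.0723 0.0445
0.0 -0.0736 0.0432
0.015 -0.073 0.0436
0.03 -0.0731 0.0418
0.045 -0.0739 0.0453
ledge b [-0.10642782 -0.09010087]
[[-0.972 -0.001  0.237]
 [-0.237  0.002 -0.972]
 [ 0.    -1.    -0.002]]
1 rotvec [-0.00158243 -0.00160301  1.03833514]
-1 rotvec [-1.85555586e-03  1.83174148e-03 -2.10325615e+00]
```

>>> play_rows(
  plan=[0.03,0.0242,0,0,0,0.1038,0,0.03,0.0242,0,0,0,0.1038,0,0.03,0.0242,0,0,0,0.1038,0,0.03,0.0242,0,0,0,0.1038,0,0.03,0.0242,0,0,0,0.1038,0,0.03,0.0242,0,0,0,0.1038,0,0.03,0.0242,0,0,0,0.1038,0,0.03,0.0242,0,0,0,0.1038,0,0.03,0.0242,0,0,0,0.1038,0,0.03,0.0242,0,0,0,0.1038,0,0.03,0.0242,0,0,0,0,0,0.03,0.0242,0,0,0,0,0],
  grip_force=20,
)

```text
time: 1.1
ee_pos: [0.4909, -0.2427, 0.2449]
orientation: [0.421, -0.422, 0.568, -0.568]
wrist_force: [0.5, -0.3, -0.1]
width: 0.001
```

>>> play_rows(
  plan=[0.03,0.0242,-0.02,0,0,0,0,0.03,0.0242,-0.02,0,0,0,0,0.029,0.0242,-0.02,0,0,0,0,0,0,-0.03,0,0,0,0,0,0,-0.03,0,0,0,0,0,0,-0.025,0,0,0,0,0,0,0,0,0,0,0,0,0,0,0,0,0,0,0,0,0,0,0,0,0],
)

```text
time: 1.85
ee_pos: [0.5769, -0.1743, 0.1038]
orientation: [-0.422, 0.421, -0.567, 0.568]
wrist_force: [0.8, 0.5, 1.0]
width: -0.001
```

```bash
python3 - <<'E'
from h import *
from scipy.spatial.transform import Rotation as Ro
for n in("wrist","top"):
    im,d=get_image(n); np.savez(f"pics/{n}1.npz",im=im,d=d)
    if n=="wrist": cv2.imwrite("pics/wrist1.png",im[:,:,::-1])
s=monitor.sense(); print(s["time"],s["ee_pos"],s["wrist_force"]); M=Ro.from_quat(np.roll(s["orientation"],-1)).as_matrix(); print(M.round(3), s["qpos"])
print(camera_info("wrist"))
E
```

```text
1.95 [ 0.57765458 -0.17444959  0.10491256] [ 0.30692966 -0.71542752  0.42752803]
[[-0.29   0.004  0.957]
 [-0.957 -0.001 -0.29 ]
 [-0.    -1.     0.005]] [ 0.5351021   0.55813091 -0.39549021  1.544675    0.23365497  1.08100044
 -0.21020551]
{'camera_matrix': array([[325.1922621 ,   0.        , 279.68919878],
       [  0.        , 325.1922621 , 208.78410808],
       [  0.        ,   0.        ,   1.        ]]), 'rvec': array([-2.8234317 ,  0.41904055,  0.0525797 ]), 'tvec': array([-0.6041879 ,  0.00353545,  0.2406811 ])}
```

View pics/wrist1.png

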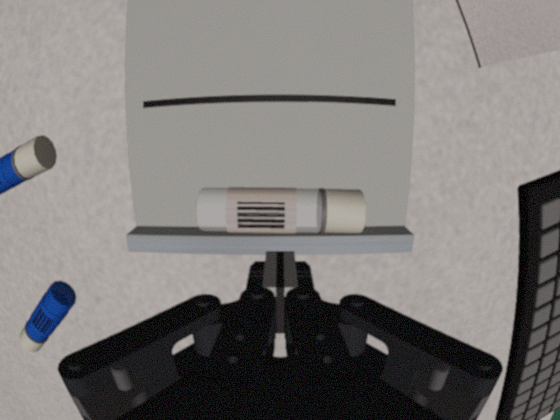

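The wrist picture shows the closed fingertips at (281,265) just behind the tube. The tube spans columns 197-365 at row 211, and the line runs along row 100 over columns 144-395.

>>> play_rows(
  plan=[0.001,0.003,-0.02,0,0,0,0,0,0,-0.015,0,0,0,0,0,0,-0.008,0,0,0,0,0,0,-0.003,0,0,0,0,0,0,0,0,0,0,0,0,0,0,0,0,0,0],
)

```text
time: 2.45
ee_pos: [0.5778, -0.1713, 0.0576]
orientation: [-0.422, 0.421, -0.567, 0.569]
wrist_force: [-0.1, -0.7, 0.4]
width: -0.0
```

>>> play_rows(
  plan=[0.001,0,-0.002,0,0,0,0,0,0,-0.002,0,0,0,0,0,0,0,0,0,0,0,0,0,0,0,0,0,0],
)

```text
time: 2.78
ee_pos: [0.578, -0.171, 0.0526]
orientation: [-0.421, 0.421, -0.568, 0.568]
wrist_force: [-0.1, 0.3, 0.1]
width: -0.004
```

>>> play_rows(
  plan=[0,0,-0.001,0,0,0,0,0,0,0,0,0,0,0],
)

```text
time: 2.95
ee_pos: [0.5782, -0.1709, 0.0521]
orientation: [-0.422, 0.421, -0.568, 0.568]
wrist_force: [-1.0, 0.4, 2.5]
width: -0.002
```

>>> play_rows(
  plan=[0,0,-0.001,0,0,0,0,0,0,0,0,0,0,0],
)

```text
time: 3.12
ee_pos: [0.5784, -0.1708, 0.052]
orientation: [-0.422, 0.421, -0.568, 0.568]
wrist_force: [-3.4, 1.2, 8.6]
width: -0.001
```

>>> play_rows(
  plan=[0.0009,0.0029,0,0,0,0,0,0.0009,0.0029,0,0,0,0,0,0.0009,0.0029,0,0,0,0,0,0.0009,0.0029,0,0,0,0,0,0,0,0,0,0,0,0],
)

```text
time: 3.53
ee_pos: [0.5824, -0.1582, 0.052]
orientation: [-0.422, 0.421, -0.567, 0.568]
wrist_force: [-2.2, 1.6, 6.7]
width: 0.006
```

```bash
python3 - <<'E'
from h import *
im,d=get_image("wrist"); cv2.imwrite("pics/wrist2.png",im[:,:,::-1]); np.savez("pics/wrist2.npz",im=im,d=d)
s=monitor.sense(); print(s["time"],s["ee_pos"],s["wrist_force"])
E
```

```text
3.5833 [ 0.58226425 -0.15842541  0.05202935] [-1.78742412  1.48893201  7.71962515]
```

View pics/wrist2.png

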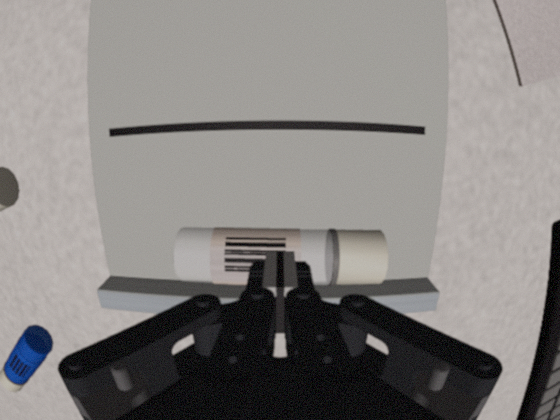

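The wrist picture shows the tube rolled off the ledge and the label turned, with the tip on top at about (281,262) and no yaw. I'll continue the stroke.

>>> play_rows(
  plan=[0.0009,0.0029,0,0,0,0,0,0.0009,0.0029,0,0,0,0,0,0.0009,0.0029,0,0,0,0,0,0.0009,0.0029,0,0,0,0,0,0.0009,0.0029,0,0,0,0,0,0,0,0,0,0,0,0],
)

```text
time: 4.08
ee_pos: [0.587, -0.1436, 0.0519]
orientation: [-0.422, 0.421, -0.567, 0.568]
wrist_force: [-1.6, 0.5, 6.4]
width: -0.001
```

>>> play_rows(
  plan=[0,0,0.006,0,0,0,0,0,0,0.01,0,0,0,0,0,0,0,0,0,0,0,0,0,0,0,0,0,0],
)

```text
time: 4.42
ee_pos: [0.5868, -0.1453, 0.0673]
orientation: [-0.422, 0.421, -0.567, 0.569]
wrist_force: [0.4, -0.1, -0.6]
width: -0.004
```

```bash
cat >> h.py <<'E'
from scipy.spatial.transform import Rotation as Ro
C0=np.array([.59423,-.09108]);Wd=np.array([.95721,-.28940]);Yv=np.array([.28940,.95721])
def topgeo(im,d):
    "tube in line frame (a along, b across) from top depth; crest strip"
    ci=camera_info("top");K=np.array(ci["camera_matrix"]);R=cv2.Rodrigues(np.array(ci["rvec"]))[0];t=np.array(ci["tvec"]).ravel()
    V,U=np.mgrid[0:420,0:560]; X=np.stack([(U-K[0,2])/K[0,0]*d,(V-K[1,2])/K[1,1]*d,d],-1)
    W=(X-t)@R; return (W[...,:2]-C0)@Wd,(W[...,:2]-C0)@Yv,W[...,2]
def fish(ci,uv,z):
    K=np.array(ci["camera_matrix"]);R=cv2.Rodrigues(np.array(ci["rvec"]))[0];t=np.array(ci["tvec"]).ravel()
    n=cv2.fisheye.undistortPoints(np.array(uv,float).reshape(-1,1,2),K,np.zeros(4)).reshape(-1,2)
    dd=np.c_[n,np.ones(len(n))]@R; c=-R.T@t
    return c+dd*((z-c[2])/dd[:,2])[:,None], c
def wristgeo(ci,d):
    "depth -> world points in line frame (wrist fisheye)"
    V,U=np.mgrid[0:420,0:560]; K=np.array(ci["camera_matrix"])
    n=cv2.fisheye.undistortPoints(np.stack([U,V],-1).reshape(-1,1,2).astype(float),K,np.zeros(4)).reshape(420,560,2)
    R=cv2.Rodrigues(np.array(ci["rvec"]))[0];t=np.array(ci["tvec"]).ravel()
    W=(np.concatenate([n*d[...,None],d[...,None]],-1)-t)@R
    return (W[...,:2]-C0)@Wd,(W[...,:2]-C0)@Yv,W[...,2]
def tubefit(a,b,h,lo=-.09,hi=.03,amax=.08):
    q=(h>.026)&(h<.05)&(abs(a)<amax)&(b>lo)&(b<hi)
    if q.sum()<30: return None
    bm=np.median(b[q]); q&=abs(b-bm)<.02
    ql,qr=q&(a<-.012),q&(a>.03)
    return dict(n=int(q.sum()),a=np.percentile(a[q],[1,99]).round(4),b=np.percentile(b[q],[3,50,97]).round(4),bl=b[ql].mean().round(4),br=b[qr].mean().round(4),htop=np.percentile(h[q],95).round(4))
E
cat > look.py <<'E'
from h import *
import sys
tag=sys.argv[1]
ci=camera_info("wrist"); wi,wd=get_image("wrist"); ti,td=get_image("top")
cv2.imwrite(f"pics/w{tag}.png",wi[:,:,::-1]); cv2.imwrite(f"pics/t{tag}.png",ti[:,:,::-1]); np.savez(f"pics/s{tag}.npz",wi=wi,wd=wd,ti=ti,td=td,R=ci["rvec"],t=ci["tvec"])
s=monitor.sense(); p=np.array(s["ee_pos"])[:2]-C0
print(s["time"],s["ee_pos"],"tip a,b",(p@Wd).round(4),(p@Yv).round(4),s["wrist_force"])
print("wrist",tubefit(*wristgeo(ci,wd))); print("top",tubefit(*topgeo(ti,td)))
# line in wrist image
g=wi.max(2).astype(int); gg=cv2.medianBlur(g.astype(np.uint8),25).astype(int)
n,l,st,_=cv2.connectedComponentsWithStats(((gg-g>40)&(np.arange(420)[:,None]<320)).astype(np.uint8))
for k in range(1,n):
    if st[k,4]>150 and st[k,2]>100:
        v,u=np.where(l==k); P=fish(ci,np.c_[u,v],.008)[0][:,:2]-C0; a,b=P@Wd,P@Yv
        f=np.polyfit(a,b,1); print("line blob",st[k],"a",a.min().round(4),a.max().round(4),"b0",f[1].round(4),"slope",f[0].round(4))
E
python3 look.py 3
```

```text
4.5167 [ 0.5858928  -0.14510402  0.0663023 ] tip a,b 0.0077 -0.0541 [-0.00260595 -0.71344799  0.58683191]
wrist {'n': 7454, 'a': array([-0.0447,  0.062 ]), 'b': array([-0.0711, -0.0547, -0.0471]), 'bl': np.float64(-0.057), 'br': np.float64(-0.0581), 'htop': np.float64(0.0379)}
top {'n': 105, 'a': array([-0.0463,  0.0068]), 'b': array([-0.0714, -0.053 , -0.0458]), 'bl': np.float64(-0.0568), 'br': np.float64(nan), 'htop': np.float64(0.0406)}
line blob [ 121  143  292   14 2358] a -0.0904 0.0898 b0 -0.0011 slope 0.0003h.py:38: RuntimeWarning: Mean of empty slice.
  return dict(n=int(q.sum()),a=np.percentile(a[q],[1,99]).round(4),b=np.percentile(b[q],[3,50,97]).round(4),bl=b[ql].mean().round(4),br=b[qr].mean().round(4),htop=np.percentile(h[q],95).round(4))
  ret = ret.dtype.type(ret / rcount)
```

>>> play_rows(
  plan=[-0.0018,-0.0064,0,0,0,0,0,-0.0018,-0.006,0,0,0,0,0,0,0,-0.007,0,0,0,0,0,0,-0.005,0,0,0,0,0,0,-0.002,0,0,0,0,0,0,-0.001,0,0,0,0,0,0,0,0,0,0,0],
)

```text
time: 5.1
ee_pos: [0.5822, -0.1565, 0.0521]
orientation: [0.421, -0.422, 0.568, -0.567]
wrist_force: [-2.2, 0.7, 6.8]
width: -0.002
```

>>> play_rows(
  plan=[0.0009,0.0029,0,0,0,0,0,0.0009,0.0029,0,0,0,0,0,0.0009,0.0029,0,0,0,0,0,0.0009,0.0029,0,0,0,0,0,0.0009,0.0029,0,0,0,0,0,0.0009,0.0029,0,0,0,0,0,0.0009,0.0029,0,0,0,0,0,0.0009,0.0029,0,0,0,0,0,0.0009,0.0029,0,0,0,0,0,0.0009,0.0029,0,0,0,0,0,0,0,0,0,0,0,0],
)

```text
time: 6.02
ee_pos: [0.5918, -0.1264, 0.0518]
orientation: [0.422, -0.422, 0.568, -0.567]
wrist_force: [-0.6, 0.4, 5.0]
width: -0.002
```

>>> play_rows(
  plan=[0,0,0.006,0,0,0,0,0,0,0.01,0,0,0,0,0,0,0,0,0,0,0,0,0,0,0,0,0,0],
)

```text
time: 6.35
ee_pos: [0.5922, -0.1288, 0.0682]
orientation: [-0.422, 0.421, -0.567, 0.569]
wrist_force: [-0.2, 0.5, -0.4]
width: 0.002
```

```bash
cat >> h.py <<'E'
from scipy.optimize import least_squares
def cyl(a,b,h,lo=-.09,hi=.03):
    q=(h>.027)&(h<.045)&(abs(a)<.08)&(b>lo)&(b<hi)&((a<-.012)|(a>.03))
    A,B,H=a[q],b[q],h[q]; f=lambda p:np.hypot(B-p[0]-p[1]*(A-.0085),H-p[2])-.015
    r=least_squares(f,[np.median(B),0,.023],loss="soft_l1",f_scale=.001)
    return r.x.round(4),int(q.sum()),float(np.sqrt(np.mean(r.fun**2)).round(4))
E
sed -i 's/^# line/print("cyl b,slope,hc: wrist",cyl(*wristgeo(ci,wd)),"top",cyl(*topgeo(ti,td)))\n# line/' look.py
python3 -W ignore look.py 4
```

```text
6.45 [ 0.59129819 -0.12864868  0.06731945] tip a,b 0.0081 -0.0368 [ 0.92025301  0.45414505 -0.50109988]
wrist {'n': 7272, 'a': array([-0.0444,  0.0623]), 'b': array([-0.0547, -0.0385, -0.0308]), 'bl': np.float64(-0.0408), 'br': np.float64(-0.0418), 'htop': np.float64(0.038)}
top {'n': 97, 'a': array([-0.0459,  0.0051]), 'b': array([-0.0567, -0.0396, -0.0295]), 'bl': np.float64(-0.0417), 'br': np.float64(nan), 'htop': np.float64(0.0414)}
cyl b,slope,hc: wrist (array([-0.0454, -0.0138,  0.0225]), 5145, 0.0006) top (array([-0.0429,  0.0223,  0.0226]), 85, 0.0023)
line blob [ 124  173  286   10 2270] a -0.0902 0.0897 b0 -0.0012 slope -0.0002
```

```bash
python3 - <<'E'
from h import *
z=np.load("pics/s3.npz"); print(cyl(*wristgeo(dict(camera_matrix=camera_info("wrist")["camera_matrix"],rvec=z["R"],tvec=z["t"]),z["wd"])))
E
```

```text
(array([-0.0618, -0.015 ,  0.0225]), 5181, 0.0006)
```

>>> play_rows(
  plan=[-0.001,-0.009,0,0,0,0,0,0,-0.008,0,0,0,0,0,0,0,-0.007,0,0,0,0,0,0,-0.005,0,0,0,0,0,0,-0.002,0,0,0,0,0,0,-0.0015,0,0,0,0,0,0,0,0,0,0,0],
)

```text
time: 7.03
ee_pos: [0.5899, -0.1445, 0.0521]
orientation: [0.421, -0.422, 0.568, -0.567]
wrist_force: [-1.8, 0.3, 2.8]
width: 0.004
```

>>> play_rows(
  plan=[0.0009,0.0029,-0.0005,0,0,0,0,0.0009,0.0029,0,0,0,0,0,0.0009,0.0029,0,0,0,0,0,0.0009,0.0029,0,0,0,0,0,0.0009,0.0029,0,0,0,0,0,0.0009,0.0029,0,0,0,0,0,0.0009,0.0029,0,0,0,0,0,0.0009,0.0029,0,0,0,0,0,0.0009,0.0029,0,0,0,0,0,0.0009,0.0029,0,0,0,0,0,0,0,0,0,0,0,0],
)

```text
time: 7.95
ee_pos: [0.5996, -0.114, 0.0521]
orientation: [0.422, -0.422, 0.568, -0.567]
wrist_force: [-1.3, 1.3, 5.8]
width: 0.001
```

>>> play_rows(
  plan=[0,0,0.006,0,0,0,0,0,0,0.01,0,0,0,0,0,0,0,0,0,0,0,0,0,0,0,0,0,0],
)

```text
time: 8.28
ee_pos: [0.6004, -0.1166, 0.0684]
orientation: [-0.422, 0.421, -0.567, 0.569]
wrist_force: [0.1, -0.2, -0.6]
width: 0.0
```

```bash
python3 -W ignore look.py 5
```

```text
8.3833 [ 0.59944787 -0.11654706  0.0673813 ] tip a,b 0.0124 -0.0229 [ 0.44678663  0.46200949 -0.28897256]
wrist {'n': 7630, 'a': array([-0.0438,  0.0626]), 'b': array([-0.0383, -0.022 , -0.0143]), 'bl': np.float64(-0.0242), 'br': np.float64(-0.0252), 'htop': np.float64(0.038)}
top {'n': 125, 'a': array([-0.0455,  0.0109]), 'b': array([-0.0409, -0.023 , -0.0133]), 'bl': np.float64(-0.0258), 'br': np.float64(nan), 'htop': np.float64(0.0401)}
cyl b,slope,hc: wrist (array([-0.0289, -0.0141,  0.0226]), 5135, 0.0006) top (array([-0.0284, -0.0275,  0.0236]), 104, 0.0022)
line blob [ 153   29  200   17 1733] a -0.0622 0.0557 b0 0.0972 slope -0.0019
line blob [ 120  196  281    8 2205] a -0.0903 0.0896 b0 -0.0012 slope -0.0011
```

>>> play_rows(
  plan=[-0.002,-0.007,0,0,0,0,0,-0.002,-0.0065,0,0,0,0,0,0,0,-0.007,0,0,0,0,0,0,-0.005,0,0,0,0,0,0,-0.002,0,0,0,0,0,0,-0.002,0,0,0,0,0,0,0,0,0,0,0],
)

```text
time: 8.97
ee_pos: [0.5948, -0.1291, 0.0519]
orientation: [0.421, -0.422, 0.568, -0.567]
wrist_force: [-3.0, -0.1, 4.6]
width: -0.006
```

>>> play_rows(
  plan=[0.0009,0.0029,0,0,0,0,0,0.0009,0.0029,0,0,0,0,0,0.0009,0.0029,0,0,0,0,0,0.0009,0.0029,0,0,0,0,0,0.0009,0.0029,0,0,0,0,0,0.0009,0.0029,0,0,0,0,0,0.0009,0.0029,0,0,0,0,0,0.0009,0.0029,0,0,0,0,0,0.0009,0.0029,0,0,0,0,0,0.0009,0.0029,0,0,0,0,0,0,0,0,0,0,0,0],
)

```text
time: 9.88
ee_pos: [0.6044, -0.0985, 0.0521]
orientation: [0.422, -0.422, 0.568, -0.567]
wrist_force: [-2.3, 0.9, 5.8]
width: -0.002
```

>>> play_rows(
  plan=[0,0,0.006,0,0,0,0,0,0,0.01,0,0,0,0,0,0,0,0,0,0,0,0,0,0,0,0,0,0],
)

```text
time: 10.22
ee_pos: [0.6054, -0.1012, 0.0684]
orientation: [-0.422, 0.421, -0.567, 0.569]
wrist_force: [-0.3, 0.9, 0.1]
width: 0.003
```

```bash
python3 -W ignore look.py 6
```

```text
10.3167 [ 0.60445046 -0.10109487  0.0674012 ] tip a,b 0.0127 -0.0066 [ 0.21904272 -0.41530556  0.04552714]
wrist {'n': 7614, 'a': array([-0.0436,  0.0629]), 'b': array([-0.0218, -0.0056,  0.0021]), 'bl': np.float64(-0.0079), 'br': np.float64(-0.0087), 'htop': np.float64(0.038)}
top {'n': 119, 'a': array([-0.0451,  0.0101]), 'b': array([-0.0241, -0.0071,  0.003 ]), 'bl': np.float64(-0.0095), 'br': np.float64(nan), 'htop': np.float64(0.0413)}
cyl b,slope,hc: wrist (array([-0.0124, -0.0142,  0.0225]), 5151, 0.0006) top (array([-0.0105,  0.0169,  0.0237]), 102, 0.0025)
line blob [ 131   58  249   16 2072] a -0.0765 0.0723 b0 0.096 slope -0.0002
line blob [ 123  221  275   12 1858] a -0.0903 0.0896 b0 -0.0011 slope -0.0005
```

View pics/w6.png

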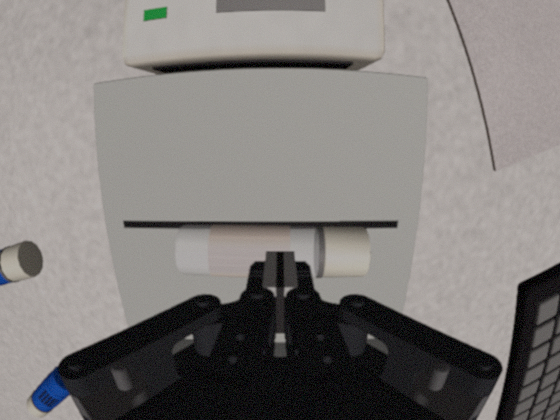

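The wrist picture shows the tube's far edge just short of the line, at row 226 against the line's row 223, and parallel to it. About 11.3 mm remain.

>>> play_rows(
  plan=[-0.0018,-0.006,0,0,0,0,0,-0.0018,-0.0055,0,0,0,0,0,0,0,-0.007,0,0,0,0,0,0,-0.005,0,0,0,0,0,0,-0.002,0,0,0,0,0,0,-0.002,0,0,0,0,0,0,0,0,0,0,0],
)

```text
time: 10.9
ee_pos: [0.6004, -0.1112, 0.0521]
orientation: [0.421, -0.422, 0.568, -0.567]
wrist_force: [-3.2, 0.6, 4.9]
width: 0.003
```

>>> play_rows(
  plan=[0.0009,0.0028,0,0,0,0,0,0.0009,0.0028,0,0,0,0,0,0.0009,0.0028,0,0,0,0,0,0.0009,0.0028,0,0,0,0,0,0.0009,0.0028,0,0,0,0,0,0.0009,0.0028,0,0,0,0,0,0.0009,0.0028,0,0,0,0,0,0,0,0,0,0,0,0],
)

```text
time: 11.57
ee_pos: [0.6069, -0.0904, 0.0521]
orientation: [0.422, -0.422, 0.568, -0.567]
wrist_force: [-2.6, 1.7, 6.3]
width: 0.004
```

>>> play_rows(
  plan=[0,0,0.006,0,0,0,0,0,0,0.015,0,0,0,0,-0.006,-0.02,0.035,0,0,0,0,-0.006,-0.02,0.035,0,0,0,0,-0.006,-0.02,0.035,0,0,0,0,0,0,0,0,0,0,0,0,0,0,0,0,0,0],
)

```text
time: 12.15
ee_pos: [0.5906, -0.1553, 0.1803]
orientation: [-0.421, 0.419, -0.567, 0.571]
wrist_force: [0.3, 0.5, -0.5]
width: 0.005
```

```bash
python3 -W ignore look.py 7
python3 - <<'E'
from h import *
im,d=get_image("scene"); cv2.imwrite("pics/scene7.png",im[:,:,::-1])
z=np.load("pics/wrist1.npz"); print("slope at start",cyl(*wristgeo(dict(camera_matrix=camera_info("wrist")["camera_matrix"],rvec=np.array([-2.8234317 ,  0.41904055,  0.0525797 ]),tvec=np.array([-0.6041879 ,  0.00353545,  0.2406811 ])),z["d"]),lo=-.0855))
E
```

```text
12.25 [ 0.58866769 -0.15176847  0.17655344] tip a,b 0.0122 -0.0597 [ 0.1205247  -0.5880444   0.11354764]
wrist {'n': 4268, 'a': array([-0.0435,  0.0631]), 'b': array([-0.0143, -0.0003,  0.0127]), 'bl': np.float64(-0.0), 'br': np.float64(-0.0009), 'htop': np.float64(0.0382)}
top {'n': 489, 'a': array([-0.045 ,  0.0634]), 'b': array([-0.0137,  0.0004,  0.0136]), 'bl': np.float64(0.0008), 'br': np.float64(-0.0005), 'htop': np.float64(0.0415)}
cyl b,slope,hc: wrist (array([-0.0009, -0.0144,  0.0225]), 2551, 0.0007) top (array([-0.0003, -0.0212,  0.0239]), 302, 0.0022)
line blob [ 184   15  151   16 1382] a -0.0724 0.0673 b0 0.0987 slope 0.0003
line blob [ 157  221  214    7 1259] a -0.1098 0.1077 b0 -0.0964 slope -0.0011
slope at start (array([-0.076 , -0.0132,  0.0236]), 3903, 0.0007)
```

View pics/w7.png

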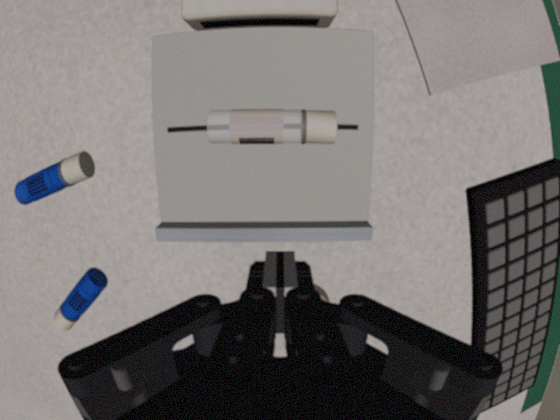

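```bash
python3 - <<'E'
from h import *
a=cv2.imread("pics/top0.png").astype(int); b=cv2.imread("pics/t7.png").astype(int); D=abs(a-b).max(2)
for n,(v0,v1,u0,u1) in dict(pot=(160,200,398,435),carton=(145,190,240,275),rack=(160,192,128,178)).items(): print(n,D[v0:v1,u0:u1].mean().round(1),D[v0:v1,u0:u1].max())
print(monitor.sense()["time"]); print(workorder.job_done())
E
```

```text
pot 51.4 97
carton 10.7 18
rack 11.9 18
12.3
the job is handed in; nothing more can be done
None
```

View pics/scene7.png

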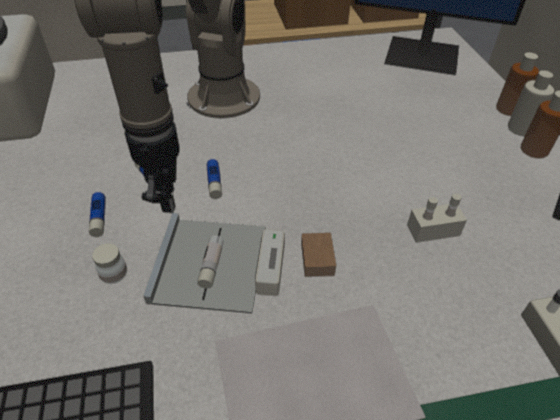

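I rolled the tube onto the black line in five light strokes (up to about 9 N) with the shut fingertips on top of it. I then lifted clear and handed the job in at 12.3 s. No verdict was reported.

- **Centring:** a cylinder fit puts the tube's axis about 0.2 mm off the line in the wrist view and about 0.3 mm off in the top view.
- **Angle to the line:** the wrist view reads about 0.8° of yaw and the noisier top view about 1.2°. The wrist view read much the same before the first push, so I left it.
- **Other objects:** in the last scene picture the pot, the carton and the rack tubes stand where they were, for example the pot at (109,262). My top-view before/after check showed a large change at the pot (51 against about 11 for the carton and rack). I put that down to the arm covering that spot, and only checked it against the scene picture after handing in.

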